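# Seat the hold-down plate on the soldering fixture

## Robot

A 7-joint arm with a two-finger parallel gripper is mounted at the origin on the work surface. World frame = base frame: x ahead of the robot, y to its left, z up, the work surface at z = 0. Lengths are in m, angles in rad, forces in N, time in s.
With the tool pointing down it reaches from about 0.375 to 0.925 m from the base axis. Payload 3.1 kg.
Tool frame: the origin (TCP) lies between the finger pads; the fingertips stand 19 mm ahead of it and the grasp point (between the pads) is the TCP; z points along the fingers, y is the line along which they close (so a half turn about z gives the same grasp; the last joint's range is limited). The gripper opens to 85 mm and grips with 20 to 120 N. Pads are 22 mm wide; open, the fingers measure 114 mm over their backs; the gripper's body (76 mm by 85 mm) begins 54 mm behind the grasp point. The pads swing forward as they close: fully open they stand 13 mm farther back than shut.
Start: joints at [1.105, 0.383, 0.044, 1.598, -0.018, 1.161, -0.05], TCP at [0.234, -0.607, 0.224] pointing down, gripper open.
Joint ranges: [-2.61, 2.61], [-0.41, 2.15], [-1.48, 1.57], [0, 2.5], [-1.57, 4.71], [0.05, 1.97], [-2.85, 2.85]. Speed limits (rad/s): [2.79, 2.79, 3.14, 3.14, 3.14, 3.14, 3.14].

## Interface

Orientations are given as a unit quaternion [x, y, z, w].
In Python, from bench import move_ptp, movel, move_j, move_gripper, pause, inverse_kinematics, read_camera, camera_params, MotionError, sign_off, look_for, tip_of, read_time_s, read_qpos, read_joint_vel, read_effort, read_eef_pos, read_tcp_rot, read_ft_force, read_ft_torque, read_finger_gap, read_grasp_force gives the robot as it stands. Calls block until the motion is done:
- move_ptp(position, orientation): joint-space move of the TCP to a pose.
- movel(position, orientation=None, speed=0.15): straight line of the TCP; orientation=None keeps the orientation; speed is the mean speed in m/s.
- move_j(angles): joint-space move.
- move_gripper(opening, effort=None): finger opening in m; effort is the grip in N (None keeps the last); returns when the fingers have stopped.
- pause(seconds).
- inverse_kinematics(position, orientation): joint angles nearest the present ones, or None.
- read_camera(name): name is "scene" or "side" or "wrist"; returns the picture (400x640x3 uint8, red, green, blue); there is no depth.
- camera_params(name): a dict with "K" (3x3 intrinsics, pixels), "dist_coeffs" ([k1, k2, p1, p2, k3] as OpenCV has them; the pictures are not rectified), "camera_from_world" (4x4, takes a point from world to camera coordinates). Camera axes: x right, y down, z forward; pixel columns grow to the right and rows downward; lengths in m; the calibration is good to about 2 mm. A picture is of the moment at which its call begins: read the wrist's pose just before it. camera_params takes no time and is no camera call; for the wrist camera it gives the pose at the moment of the call.
A pose or a line that the arm cannot do raises MotionError and nothing moves.
- sign_off(): hands the job in; it is judged then, once.
Trained networks look in the newest picture that a camera, given by its name, has taken for a name from the list of things; names that differ only in an ending like _2 or _b are one class to them, and where a whole thing is asked for, a point or a joint stands for the part that bears it (a point fixed in the world has none). Each returns a list of dicts, best first, with "confidence" (0 to 1); they miss things now and then, are a little off and sometimes report something else, mostly with a low value. They report only what shows in the picture. A call takes as long as a camera call. They do not tell look-alikes from the thing itself.
- look_for(camera, name): "at" ([column, row] in pixels, amid what is visible of it).
- tip_of(camera, name): "at" ([column, row] in pixels: a listed point, or the origin of a listed thing).
Readings, each from a call of its own:
- read_time_s(): time.
- read_qpos(): joint angles.
- read_joint_vel(): joint speeds.
- read_effort(): joint torques, N m.
- read_eef_pos(): TCP position.
- read_tcp_rot(): TCP orientation.
- read_ft_force(): force on the tool from outside, world axes, zero at the start.
- read_ft_torque(): the same for the moment, N m.
- read_finger_gap(): finger opening in m.
- read_grasp_force(): force on a finger pad.
Only numpy, scipy, OpenCV 4.12 (cv2) and the standard library are available. Lean on these libraries where they do the work, as an engineer would, in place of code of your own. Each camera call takes 0.05 s, during which the arm holds its last target. There are 200 camera calls.

## Task

Pick up the hold-down plate, the one with the bridge handle, and lower it, kept level, over the two pins of the soldering fixture, large hole over the thick pin and small hole over the thin pin, until it rests flush on the block. Set it down rather than dropping it, let go of it, and leave the solder spool, bottle and screwdriver where they are.

Things in the scene. Friction and masses are not known exactly. Their poses are not given: they have to be found in the camera images.
- plate_handle (a point): Centre of the handle bar of the loose hold-down plate, 36 mm above its underside. Plate: aluminium, 180 (x) x 110 (y) x 6 mm, 0.3 kg, flat on the bench, a hole near each short end, two windows between. Black bridge handle over its middle: bar 14 (x) x 70 (y) x 16 mm high on two 10 mm posts at y = -30 and 30, top 44 mm above the underside. z is up, x points to the large hole.
- hole_large (a point): Centre of the plate's large hole (18 mm wide, through), at the underside: 75 mm from the plate's middle along its +x.
- hole_small (a point): Centre of the plate's small hole (12 mm wide, through), at the underside: 75 mm from the plate's middle along its -x.
- fixture_seat (a point): Middle of the top face of the soldering fixture: a black block 200 (x) x 130 (y) x 22 mm high, fixed to the bench, a green circuit board sunk in its top. Near each short end a steel pin stands 24 mm above this face, its top 10 mm tapered. x points to the thick pin, z is up. The plate is flush when its underside lies on this face, both pins through their holes.
- pin_thick (a point): Foot of the thick pin (14 mm in diameter), at the block's top face, 75 mm from the middle along the fixture's +x.
- pin_thin (a point): Foot of the thin pin (8 mm in diameter), at the block's top face, 75 mm from the middle along the fixture's -x.
- spool_center (a point): Bystander: middle of a grey spool of solder standing on end, 56 mm in diameter, 50 mm high, on the bench beyond the work.
- flux: Bystander: small amber bottle, 36 mm in diameter, 75 mm high, on the bench beyond the work; origin at its underside.
- driver: Bystander: screwdriver with a green handle, 170 mm long, lying on the bench beyond the work; origin under its middle.
Things that resemble listed ones, but are neither listed nor needed, are in the scene too. There is more than one size of the part that bears plate_handle; the job needs the largest.

How it is judged:
By the outcome, as a careful person would: the job done as asked, in the order asked, and still so for the second after the job is handed in, with the robot touching nothing.
It also fails if it takes over 45 s, if anything falls off the work surface, if the arm or the gripper's body presses on something with over 40 N, if the wrist force passes 120 N, or if a joint passes its speed limit or range.

## Working session

There is one attempt and no reset: what is moved stays moved. The work goes in short steps, each a Python script; the robot and the scene stay as the last script left them, time stands still between calls to the robot, and variables do not carry over. Pictures are saved under pics/ and viewed, at most 10 in all, crops included, and the job is handed in when it is done.

```bash
mkdir -p pics; python3 - <<'E'
from bench import *
import cv2,numpy as np
ims=[]
for c in ("scene","side"):
    im=read_camera(c); ims.append(im)
    cv2.imwrite(f"pics/{c}0.png",im[:,:,::-1])
    p=camera_params(c); print(c,np.round(p["K"],1).tolist(),np.round(p["dist_coeffs"],3),np.round(p["camera_from_world"],3).tolist())
    for n in ("plate_handle","hole_large","hole_small","fixture_seat","pin_thick","pin_thin","flux","spool_center"):
        print(n,[(np.round(d["at"]).tolist(),round(d["confidence"],2)) for d in tip_of(c,n)])
print(read_tcp_rot(),read_time_s())
E
```

```text
scene [[373.8, 0.0, 321.0], [0.0, 373.8, 200.1], [0.0, 0.0, 1.0]] [0.027 0.    0.    0.    0.   ] [[-0.227, 0.974, -0.016, 0.018], [0.764, 0.168, -0.623, -0.378], [-0.604, -0.153, -0.782, 1.362], [0.0, 0.0, 0.0, 1.0]]
plate_handle [([384.0, 158.0], 0.81), ([377.0, 210.0], 0.77), ([459.0, 219.0], 0.71)]
hole_large [([372.0, 171.0], 0.88), ([400.0, 232.0], 0.75), ([436.0, 212.0], 0.66), ([171.0, 262.0], 0.15)]
hole_small [([400.0, 150.0], 0.97), ([477.0, 233.0], 0.96), ([354.0, 210.0], 0.88)]
fixture_seat [([232.0, 194.0], 0.94)]
pin_thick [([257.0, 198.0], 0.85)]
pin_thin [([213.0, 192.0], 0.96)]
flux [([338.0, 305.0], 0.86)]
spool_center [([177.0, 262.0], 0.66)]
side [[460.9, 0.0, 323.5], [0.0, 460.9, 192.5], [0.0, 0.0, 1.0]] [-0.047  0.     0.     0.     0.   ] [[-0.69, -0.724, 0.016, 0.451], [-0.45, 0.412, -0.792, 0.251], [0.567, -0.554, -0.61, 1.056], [0.0, 0.0, 0.0, 1.0]]
plate_handle [([232.0, 278.0], 0.87), ([295.0, 229.0], 0.6)]
hole_large [([264.0, 250.0], 0.92), ([256.0, 282.0], 0.82), ([350.0, 268.0], 0.74)]
hole_small [([354.0, 306.0], 0.93), ([320.0, 230.0], 0.89), ([206.0, 295.0], 0.84)]
fixture_seat [([384.0, 173.0], 0.72)]
pin_thick [([369.0, 179.0], 0.7), ([302.0, 165.0], 0.22)]
pin_thin [([404.0, 164.0], 0.77)]
flux [([252.0, 190.0], 0.62), ([315.0, 230.0], 0.35)]
spool_center [([347.0, 133.0], 0.64)]
[ 9.83137765e-01  1.82866440e-01  1.74085886e-05 -9.04891824e-06] 0.9
```

View pics/scene0.png

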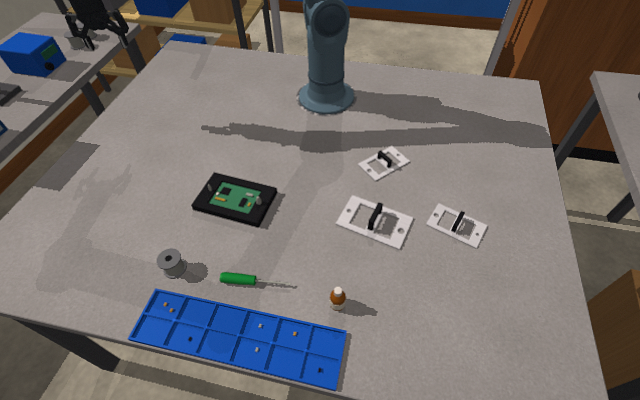

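View pics/side0.png

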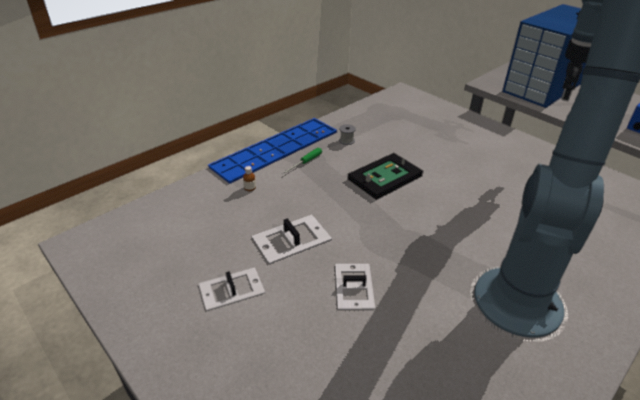

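The largest plate is the middle one: its handle is at (377,210) in scene and (295,229) in side. The fixture is at about (234,197) in scene and (385,175) in side. I'll triangulate these, then look from the wrist.

```bash
cat > h.py <<'E'
from bench import *
import cv2,numpy as np
from scipy.spatial.transform import Rotation as R
def norm(p,uv): return cv2.undistortPoints(np.array([[uv]],float),np.array(p["K"]),np.array(p["dist_coeffs"]))[0,0]
def tri(obs):
    A=[]
    for p,uv in obs:
        x,y=norm(p,uv); M=np.array(p["camera_from_world"])
        A+= [x*M[2]-M[0], y*M[2]-M[1]]
    A=np.array(A); return np.linalg.lstsq(A[:,:3],-A[:,3],rcond=None)[0]
def onz(p,uv,z):
    M=np.array(p["camera_from_world"]); d=M[:3,:3].T@np.r_[norm(p,uv),1]; c=-M[:3,:3].T@M[:3,3]
    return c+d*(z-c[2])/d[2]
def down(yaw): # tool z down, tool y axis along world yaw
    y=np.array([np.cos(yaw),np.sin(yaw),0]); z=np.array([0,0,-1.]); 
    return R.from_matrix(np.c_[np.cross(y,z),y,z]).as_quat()
def proj(p,X):
    M=np.array(p["camera_from_world"]); return cv2.projectPoints(np.array(X,float).reshape(-1,1,3),cv2.Rodrigues(M[:3,:3])[0],M[:3,3],np.array(p["K"]),np.array(p["dist_coeffs"]))[0][:,0]
E
python3 - <<'E'
from h import *
s,d=camera_params("scene"),camera_params("side")
for n,a,b in [("handle",(377,210),(295,229)),("hL",(400,232),(264,250)),("hS",(354,210),(320,230)),("seat",(232,194),(384,173)),("thick",(257,198),(369,179)),("thin",(213,192),(404,164))]:
    print(n,tri([(s,a),(d,b)]).round(3), onz(s,a,0).round(3),onz(d,b,0).round(3))
M=np.array(camera_params("wrist")["camera_from_world"]); c=-M[:3,:3].T@M[:3,3]
T=R.from_quat(read_tcp_rot()); print("cam in tcp",T.inv().apply(c-read_eef_pos()).round(3),(M[:3,:3]@T.as_matrix()).round(2).tolist(),camera_params("wrist")["K"][0])
E
```

```text
handle [0.503 0.248 0.04 ] [0.475 0.251 0.   ] [0.537 0.217 0.   ]
hL [ 0.533  0.323 -0.004] [0.534 0.32  0.   ] [0.53  0.327 0.   ]
hS [0.486 0.182 0.004] [0.488 0.189 0.   ] [0.488 0.17  0.   ]
seat [ 0.528 -0.147  0.022] [ 0.507 -0.165  0.   ] [ 0.546 -0.162  0.   ]
thick [ 0.53  -0.074  0.03 ] [ 0.506 -0.089  0.   ] [ 0.556 -0.103  0.   ]
thin [ 0.519 -0.218  0.017] [ 0.512 -0.221  0.   ] [ 0.535 -0.25   0.   ]
cam in tcp [ 0.075  0.    -0.15 ] [[0.0, 1.0, 0.0], [-0.96, 0.0, -0.29], [-0.29, 0.0, 0.96]] [357.97762088   0.         314.28323904]
```

```bash
python3 - <<'E'
from h import *
f=np.arctan2(.144,.011); pl=np.arctan2(.141,.047)
for o in (0,np.pi):
    for nm,c,y in (("fix",[.525,-.147,.2],f),("pl",[.505,.25,.2],pl)):
        q=inverse_kinematics(c,down(y+o)); print(o,nm,None if q is None else np.round(q,2))
def look(tag,pos,yaw,names):
    move_ptp(pos,down(yaw)); pause(.2)
    p=camera_params("wrist"); im=read_camera("wrist"); cv2.imwrite(f"pics/{tag}.png",im[:,:,::-1])
    np.save(f"pics/{tag}.npy",np.array(p["camera_from_world"]))
    for n in names: print(tag,n,[(np.round(d["at"],1).tolist(),round(d["confidence"],2)) for d in tip_of("wrist",n)][:3])
o=np.pi
look("wf",[.525,-.147,.24],f+o,("fixture_seat","pin_thick","pin_thin"))
look("wf2",[.555,-.13,.24],f+o,("fixture_seat","pin_thick","pin_thin"))
look("wp",[.505,.25,.22],pl+o,("plate_handle","hole_large","hole_small"))
look("wp2",[.475,.26,.22],pl+o,("plate_handle","hole_large","hole_small"))
print(read_time_s(),np.round(read_qpos(),2))
a=[cv2.imread(f"pics/{t}.png") for t in("wf","wp")]
cv2.imwrite("pics/both.png",cv2.resize(np.vstack(a),None,fx=.75,fy=.75))
E
```

```text
0 fix [ 0.73  0.27 -0.6   1.85  0.17  1.08  1.55]
0 pl [ 0.38  0.49 -1.14  1.79  0.48  1.17  0.34]
3.141592653589793 fix [ 0.44  0.23 -0.28  1.86  0.07  1.06 -1.51]
3.141592653589793 pl [ 0.32  0.44 -1.05  1.8   0.42  1.15 -2.75]
wf fixture_seat [([310.8, 162.0], 0.63)]
wf pin_thick [([238.4, 158.3], 0.79)]
wf pin_thin [([384.6, 162.8], 0.92)]
wf2 fixture_seat [([328.4, 185.3], 0.92)]
wf2 pin_thick [([257.7, 186.2], 0.95)]
wf2 pin_thin [([402.5, 189.1], 0.86)]
wp plate_handle [([311.8, 157.5], 0.68), ([375.6, 342.1], 0.6), ([132.5, 251.0], 0.57)]
wp hole_large [([193.3, 244.1], 0.9), ([242.8, 159.7], 0.86), ([392.7, 285.1], 0.79)]
wp hole_small [([91.2, 242.6], 0.89), ([384.4, 150.4], 0.86), ([350.9, 357.2], 0.74)]
wp2 plate_handle [([376.5, 316.7], 0.96), ([312.3, 123.7], 0.67), ([129.6, 223.8], 0.67)]
wp2 hole_large [([243.4, 128.6], 0.97), ([393.4, 262.6], 0.87), ([193.0, 217.6], 0.7)]
wp2 hole_small [([386.2, 118.7], 0.95), ([352.9, 338.2], 0.79), ([90.6, 217.5], 0.79)]
6.425 [-0.08  0.23 -0.56  1.84  0.14  1.11 -2.58]
```

View pics/both.png

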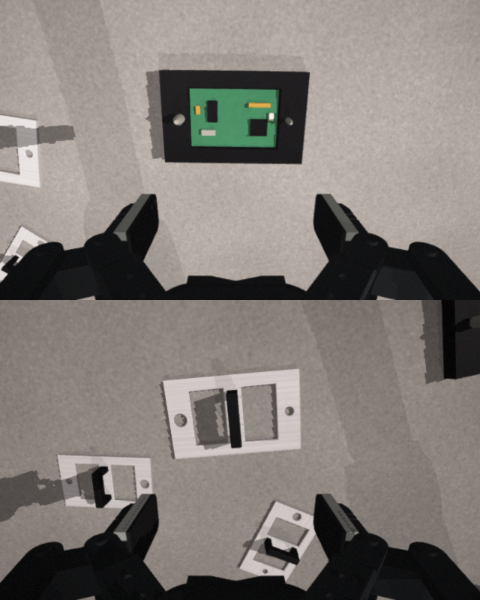

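The wrist view shows the fixture's thick pin at left (180,120) and its thin pin at right (289,121). The plate's large hole is at left (181,420) and its small hole at right (289,411), so both point the same way. Next I'll triangulate from the two wrist places.

```bash
python3 - <<'E'
from h import *
w=camera_params("wrist"); P={t:dict(w,camera_from_world=np.load(f"pics/{t}.npy")) for t in("wf","wf2","wp","wp2")}
P["s"]=camera_params("scene");P["d"]=camera_params("side")
O={"seat":dict(wf=(310.8,162),wf2=(328.4,185.3),s=(232,194),d=(384,173)),
"thick":dict(wf=(238.4,158.3),wf2=(257.7,186.2),s=(257,198),d=(369,179)),
"thin":dict(wf=(384.6,162.8),wf2=(402.5,189.1),s=(213,192),d=(404,164)),
"handle":dict(wp=(311.8,157.5),wp2=(312.3,123.7),s=(377,210),d=(295,229)),
"hL":dict(wp=(242.8,159.7),wp2=(243.4,128.6),s=(400,232),d=(264,250)),
"hS":dict(wp=(384.4,150.4),wp2=(386.2,118.7),s=(354,210),d=(320,230))}
Z=dict(seat=.022,thick=.022,thin=.022,handle=.036,hL=0,hS=0)
for n,o in O.items():
    ks=list(o); print(n,"wrist",tri([(P[k],o[k]) for k in ks[:2]]).round(4),"all",tri([(P[k],o[k]) for k in ks]).round(4),"z",*[onz(P[k],o[k],Z[n])[:2].round(4) for k in ks])
E
```

```text
seat wrist [ 0.5186 -0.1441 -0.0089] all [ 0.5271 -0.145   0.0231] z [ 0.5246 -0.1445] [ 0.5274 -0.1439] [ 0.523  -0.1536] [ 0.5268 -0.1366]
thick wrist [ 0.5367 -0.0723  0.0373] all [ 0.5331 -0.0721  0.0313] z [ 0.5344 -0.0695] [ 0.5322 -0.0687] [ 0.5217 -0.08  ] [ 0.5369 -0.0788]
thin wrist [ 0.5209 -0.2192  0.0353] all [ 0.5174 -0.2213  0.0164] z [ 0.5178 -0.2213] [ 0.5171 -0.2227] [ 0.5277 -0.2088] [ 0.5162 -0.2218]
handle wrist [0.5161 0.2477 0.0314] all [0.5118 0.2472 0.0388] z [0.5169 0.2472] [0.5166 0.2478] [0.5025 0.2514] [0.5063 0.242 ]
hL wrist [0.5315 0.3174 0.0034] all [ 0.5316  0.3209 -0.0049] z [0.5313 0.3189] [0.5311 0.3175] [0.5341 0.3203] [0.5301 0.327 ]
hS wrist [0.4952 0.1769 0.0071] all [0.4913 0.1784 0.0026] z [0.4934 0.1755] [0.4944 0.1762] [0.4884 0.1891] [0.4885 0.1697]
```

```bash
python3 - <<'E'
import cv2,numpy as np
def c(t,x,y):
    i=cv2.imread(f"pics/{t}.png")[y-14:y+14,x-19:x+19]; return cv2.resize(i,(380,280),interpolation=cv2.INTER_CUBIC)
r1=np.hstack([c("wf",239,159),c("wf",385,162)]); r2=np.hstack([c("wp",242,160),c("wp",385,150)])
cv2.imwrite("pics/crop.png",np.vstack([r1,r2]))
E
```

```text
(no output)
```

View pics/crop.png

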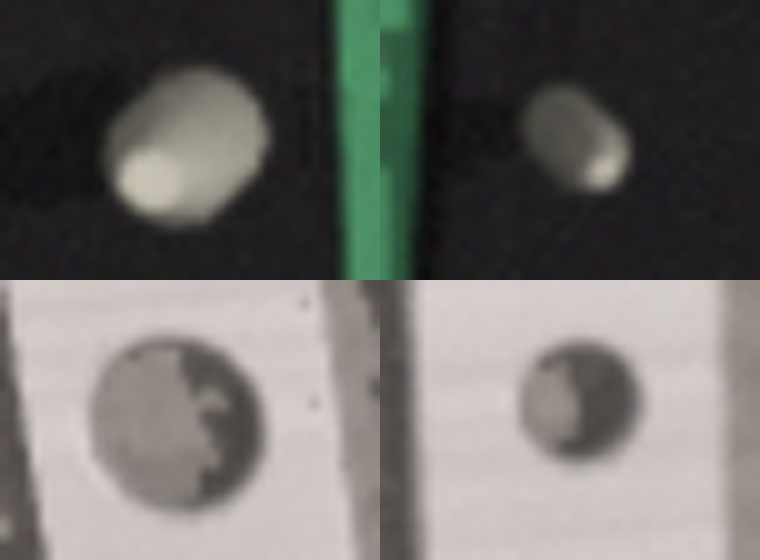

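The crops give these wrist pixels:
- **Pin tops:** thick (234.5,162.7), thin (387.8,164.5).
- **Pin feet:** thick about (239.3,158.5), thin about (383.5,159.7).
- **Hole rims:** large (240.3,160.2), small (385.5,147.5).

```bash
python3 - <<'E'
from h import *
w=camera_params("wrist"); P={t:dict(w,camera_from_world=np.load(f"pics/{t}.npy")) for t in("wf","wp")}
for n,t,uv,z in [("thickTop","wf",(234.5,162.7),.046),("thickFoot","wf",(239.3,158.5),.022),("thinTop","wf",(387.8,164.5),.046),("thinFoot","wf",(383.5,159.7),.022),("hL","wp",(240.3,160.2),.006),("hS","wp",(385.5,147.5),.006)]:
    print(n,onz(P[t],uv,z).round(4))
E
```

```text
thickTop [ 0.5347 -0.0706  0.046 ]
thickFoot [ 0.5341 -0.0704  0.022 ]
thinTop [ 0.5212 -0.22    0.046 ]
thinFoot [ 0.5211 -0.2203  0.022 ]
hL [0.5324 0.32   0.006 ]
hS [0.4973 0.1744 0.006 ]
```

```bash
python3 - <<'E'
from h import *
q=down(np.radians(76.4+180)); c=[.5149,.2472]
move_gripper(.05)
move_ptp(c+[.12],q); movel(c+[.036],speed=.08)
print(read_ft_force())
move_gripper(0,60); print("gap",read_finger_gap(),read_grasp_force(),read_eef_pos())
movel(c+[.13],speed=.1); pause(.3)
print("gap",read_finger_gap(),read_grasp_force(),read_ft_force(),read_ft_torque(),read_time_s())
q=down(np.radians(84.92+180)); move_ptp([.5279,-.1453,.15],q); pause(.3)
p=camera_params("wrist"); im=read_camera("wrist"); np.save("pics/hold.npy",np.array(p["camera_from_world"])); cv2.imwrite("pics/hold.png",im[:,:,::-1])
m=np.array([.5279,-.1453,.114+.006]); x=np.array([np.cos(np.radians(84.92)),np.sin(np.radians(84.92)),0])*.075
print(proj(p,[m+x,m-x]),read_eef_pos(),read_time_s(),np.round(read_qpos(),2))
E
```

```text
[ 0.12134898 -0.13510785  0.83526407]
gap 0.00800535410735518 58.94822180271149 [0.51529761 0.24744715 0.03665122]
gap 0.00026202867911441475 0.0 [-0.37247157 -0.3697936   0.19292199] [0.00365244 0.02300684 0.02025154] 10.4833
[[178.44839788 231.11896534]
 [453.92993847 231.64181417]] [ 0.52807655 -0.14456213  0.14995703] 12.2917 [ 0.58  0.31 -0.45  1.9   0.16  0.97 -1.6 ]
```

View pics/hold.png

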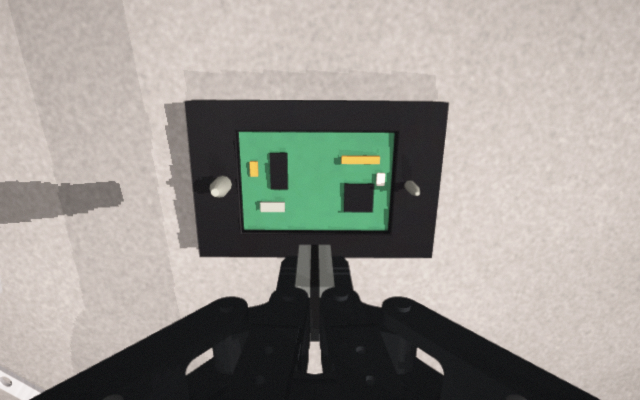

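The gripper closed to about 0, so the grasp failed and the plate was left behind. This view does show the fixture well, with the pins near (220,187) and (412,187). I'll go back and look at the plate.

```bash
python3 - <<'E'
from h import *
move_gripper(.08)
q=down(np.radians(76.4+180)); move_ptp([.5149-.03,.2472+.01,.2],q); pause(.3)
p=camera_params("wrist"); im=read_camera("wrist"); np.save("pics/re.npy",np.array(p["camera_from_world"]));cv2.imwrite("pics/re.png",im[:,:,::-1])
for n in ("plate_handle","hole_large","hole_small"): print(n,[(np.round(d["at"],1).tolist(),round(d["confidence"],2)) for d in tip_of("wrist",n)][:3])
u=np.array([np.cos(np.radians(76.4)),np.sin(np.radians(76.4)),0])
for z in(.006,.036): print(proj(p,[[.5149,.2472,z],np.array([.5149,.2472,z])+.075*u,np.array([.5149,.2472,z])-.075*u]).round(1).tolist())
print(read_time_s(),read_finger_gap())
E
```

```text
plate_handle [([111.9, 224.6], 0.96), ([316.6, 137.5], 0.77), ([367.7, 338.5], 0.64)]
hole_large [([241.7, 135.8], 0.94), ([388.9, 283.5], 0.9), ([178.9, 221.3], 0.7)]
hole_small [([393.2, 134.8], 0.86), ([72.3, 212.4], 0.7), ([334.6, 359.2], 0.65)]
[[316.1, 134.8], [237.7, 135.0], [394.6, 134.8]]
[[316.3, 139.2], [230.7, 139.4], [401.9, 139.2]]
15.0417 0.08033855424528935
```

View pics/re.png

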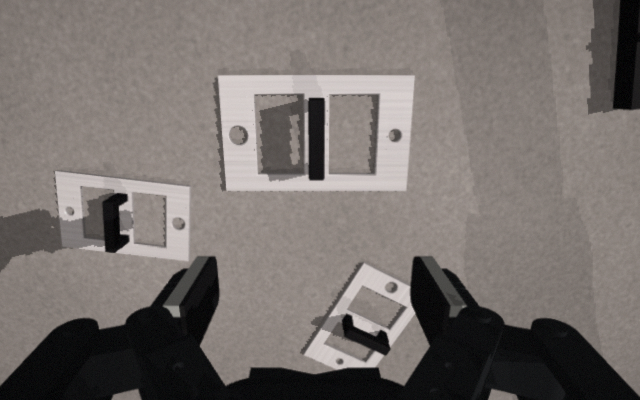

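The plate hasn't moved: its holes are at (238,135) and (395,135) and the bar at (316,139), all within a pixel or so of prediction. The position was right and the grip slipped. I'll retry deeper, close in stages, and watch the gap.

```bash
python3 - <<'E'
from h import *
q=down(np.radians(76.4+180)); c=[.5149,.2472]
move_ptp(c+[.10],q); movel(c+[.030],speed=.08)
print(read_eef_pos())
def st(t): print(t,round(read_finger_gap(),4),np.round(read_grasp_force(),1),np.round(read_ft_force(),1),np.round(read_eef_pos(),4),round(read_time_s(),2))
move_gripper(.02,30); st("20")
move_gripper(.013,30); st("13")
move_gripper(.0,40); st("0"); pause(.2); st("0+")
if read_finger_gap()>.004:
    movel(c+[.036],speed=.03); st("lift6")
    movel(c+[.045],speed=.03); st("lift15")
p=camera_params("wrist"); im=read_camera("wrist"); cv2.imwrite("pics/g2.png",im[:,:,::-1])
E
```

```text
[0.51535611 0.24759492 0.03041952]
20 0.02 0.0 [ 0.1  0.2 -0.6] [0.5149 0.2472 0.03  ] 17.17
13 0.0132 17.2 [-0.6  0.2 -0.3] [0.515  0.2473 0.0301] 17.4
0 0.0128 40.7 [ 1.4 -0.1  2.7] [0.515  0.2474 0.0302] 17.62
0+ 0.0127 40.7 [-0.8 -0.5  2. ] [0.515  0.2474 0.0302] 17.82
lift6 0.0123 40.2 [ 0.4 -0.1 -3.9] [0.5146 0.2468 0.0357] 18.17
lift15 0.0125 40.2 [ 1.3 -0.6 -2.6] [0.5152 0.2473 0.0454] 18.62
```

View pics/g2.png

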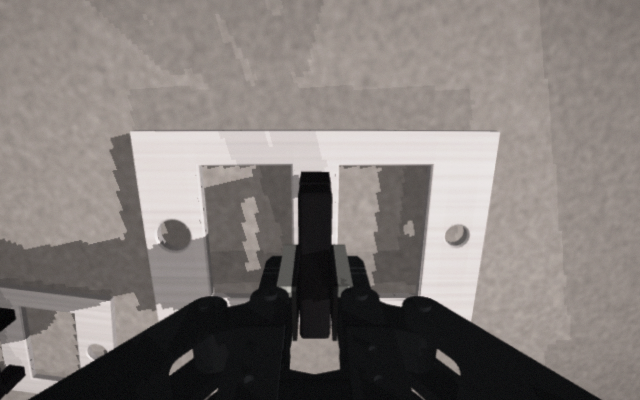

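The plate is now held: gap 12.5 mm, 40 N, and its shadow is clear of it. The holes show at (174,235) and (457,235). I'll carry it over the fixture, measure the held holes there, and recheck the pins in the earlier "hold" picture.

```bash
cat > m.py <<'E'
from h import *
def blob(im,uv,dark,r=22):
    u,v=np.round(uv).astype(int); g=cv2.cvtColor(im[v-r:v+r,u-r:u+r],cv2.COLOR_BGR2GRAY)
    t,b=cv2.threshold(g,0,255,cv2.THRESH_OTSU+(cv2.THRESH_BINARY_INV if dark else 0))
    n,l,s,c=cv2.connectedComponentsWithStats(b); best=min(range(1,n),key=lambda i:np.hypot(*(c[i]-r)) if s[i,4]>15 else 99)
    cs,_=cv2.findContours((l==best).astype(np.uint8),cv2.RETR_EXTERNAL,cv2.CHAIN_APPROX_NONE)
    e=cv2.minAreaRect(cv2.convexHull(cs[0])); return np.array(e[0])+[u-r,v-r],np.array(e[1]),s[best,4]
E
python3 - <<'E'
from m import *
w=camera_params("wrist"); P=dict(w,camera_from_world=np.load("pics/hold.npy")); im=cv2.imread("pics/hold.png")
for n,xy in (("thick",(.5344,-.0705)),("thin",(.5212,-.2201))):
    pr=proj(P,[[*xy,.022],[*xy,.046]]); print(n,"proj foot,top",pr.round(1).tolist(),"blob",blob(im,pr.mean(0),False,16))
c=[.5149,.2472]; movel(c+[.11],speed=.12)
a=np.radians(84.92); move_ptp([.5279,-.1453,.11],down(a+np.pi)); pause(.4)
e=read_eef_pos(); p=camera_params("wrist"); im=read_camera("wrist")[:,:,::-1].copy(); cv2.imwrite("pics/over.png",im)
ch,sh=im,0
x=np.array([np.cos(a),np.sin(a),0]); m=np.array([*e[:2],e[2]-.024])
pr=proj(p,[m+.075*x,m-.075*x])
print("eef",e,R.from_quat(read_tcp_rot()).as_matrix()[:,1].round(4),"gap",read_finger_gap(),read_grasp_force(),read_time_s())
for n,u in zip("LS",pr):
    b=blob(im,u,True,26); print(n,"pred",u.round(1),"blob",b,onz(p,b[0],m[2])[:2].round(4))
cr=[cv2.resize(im[int(u[1])-26:int(u[1])+26,int(u[0])-38:int(u[0])+38],(380,260),interpolation=cv2.INTER_CUBIC) for u in pr]
cv2.imwrite("pics/overc.png",np.vstack([np.hstack(cr),cv2.resize(im,(760,475))[:330]]))
print([(int(u[0])-38,int(u[1])-26) for u in pr])
E
```

```text
thick proj foot,top [[222.4, 184.3], [214.4, 192.7]] blob (array([220.50000191, 186.99999714]), array([16.26345444, 23.33452034]), np.int32(324))
thin proj foot,top [[408.9, 184.5], [417.0, 193.0]] blob (array([412.75000191, 187.75      ]), array([17.67766953,  9.89949417]), np.int32(155))
eef [ 0.52805774 -0.14480465  0.11002239] [-0.088  -0.9961 -0.    ] gap 0.012250304349364213 40.1493376493454 21.2667
L pred [172.4 235.3] blob (array([172.5, 236. ]), array([32., 35.]), np.int32(907)) [ 0.5343 -0.0701]
S pred [456.2 235.6] blob (array([456.5, 235.5]), array([19., 23.]), np.int32(281)) [ 0.5214 -0.2197]
[(134, 209), (418, 209)]
```

View pics/overc.png

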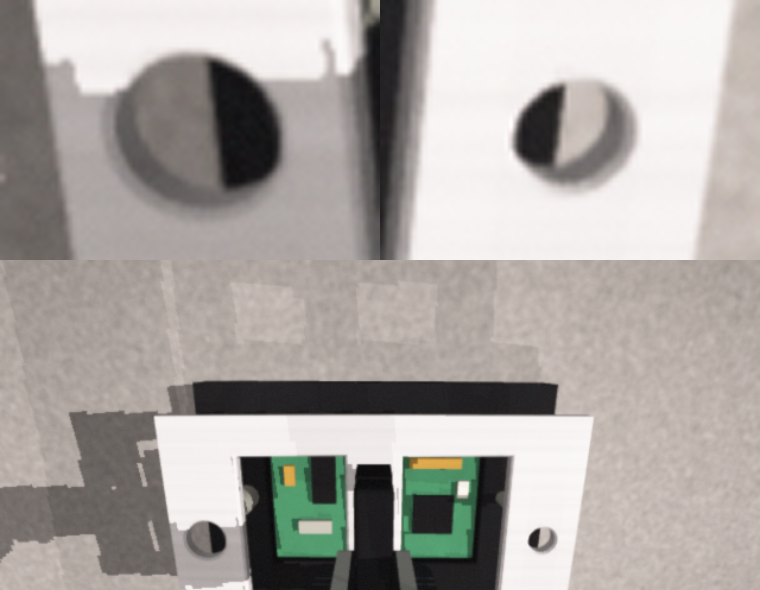

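Both hole rims, L at (172.4,234.6) and S at (456.6,235.2), match the prediction within 0.7 px, so the plate sits centred and level on the tool. I'll lower it in steps while watching the force.

```bash
python3 - <<'E'
from h import *
c=[.5278,-.1457]; q=down(np.radians(84.92+180))
b=np.array(read_ft_force())
for z in (.080,.070,.062,.057,.054,.0525,.0515,.0507):
    movel(c+[z],q,speed=.05 if z>.06 else .025)
    f=np.array(read_ft_force())-b; print(z,np.round(read_eef_pos(),4),f.round(1),np.round(read_ft_torque(),2),round(read_finger_gap(),4))
    if f[2]>6 or np.hypot(*f[:2])>10: print("contact"); break
print(read_time_s())
p=camera_params("wrist"); im=read_camera("wrist")[:,:,::-1]; cv2.imwrite("pics/low.png",im)
E
```

```text
0.08 [ 0.528  -0.1456  0.08  ] [-0.1  1.3  0.6] [0.   0.03 0.06] 0.0121
0.07 [ 0.5272 -0.1456  0.0695] [0.2 1.1 0.9] [ 0.   -0.09 -0.01] 0.0127
0.062 [ 0.5272 -0.1456  0.0614] [1.1 0.6 0.3] [-0.06 -0.03  0.01] 0.0129
0.057 [ 0.5276 -0.1457  0.0568] [0.6 1.5 0.4] [-0.02  0.04  0.03] 0.0125
0.054 [ 0.5276 -0.1456  0.0538] [ 0.9  1.6 -0.6] [ 0.01 -0.03  0.03] 0.0125
0.0525 [ 0.5277 -0.1457  0.0524] [0.5 0.9 0.4] [-0.05  0.   -0.05] 0.0124
0.0515 [ 0.5279 -0.1457  0.0522] [-0.6  2.4  6.4] [ 0.05  0.58 -0.08] 0.0127
contact
23.7917
```

View pics/low.png

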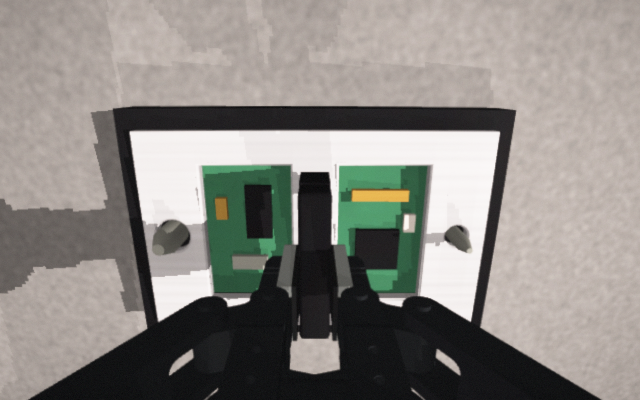

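Both pins are through their holes, at (170,237) and (459,238), and contact came at the expected seat height. I'll press down slightly, release and retreat.

```bash
python3 - <<'E'
from h import *
c=[.5278,-.1457]; movel(c+[.0508],speed=.02); print(read_ft_force(),read_ft_torque(),read_eef_pos())
move_gripper(.03); pause(.2); move_gripper(.06); print(read_finger_gap(),read_grasp_force(),read_ft_force())
movel(c+[.17],speed=.1); pause(.3)
p=camera_params("wrist"); im=read_camera("wrist")[:,:,::-1]; 
s=read_camera("side")[:,:,::-1][110:270,180:500]
cv2.imwrite("pics/end.png",np.vstack([im[:300],cv2.resize(s,(600,300))][0:1]+[cv2.resize(s,(640,300))]))
x=np.array([np.cos(np.radians(84.92)),np.sin(np.radians(84.92)),0]); y=np.array([-x[1],x[0],0]); m=np.array([.5278,-.1453,0])
for z in (.028,.032): print(z,proj(p,[m+a*x*.09+b*y*.055+[0,0,z] for a,b in((1,1),(-1,1),(-1,-1),(1,-1))]).round(1).tolist())
print(read_time_s())
E
```

```text
[-3.38473498  1.0811502   8.62372219] [ 0.17889895  0.94890597 -0.01703146] [ 0.52791977 -0.1457207   0.05210606]
0.059619721883537126 0.0 [-0.48851885 -0.09849296  0.30653337]
0.028 [[212.5, 239.6], [415.4, 239.7], [426.7, 112.8], [201.2, 112.8]]
0.032 [[211.3, 241.5], [416.6, 241.5], [428.2, 113.2], [199.7, 113.1]]
26.75
```

View pics/end.png

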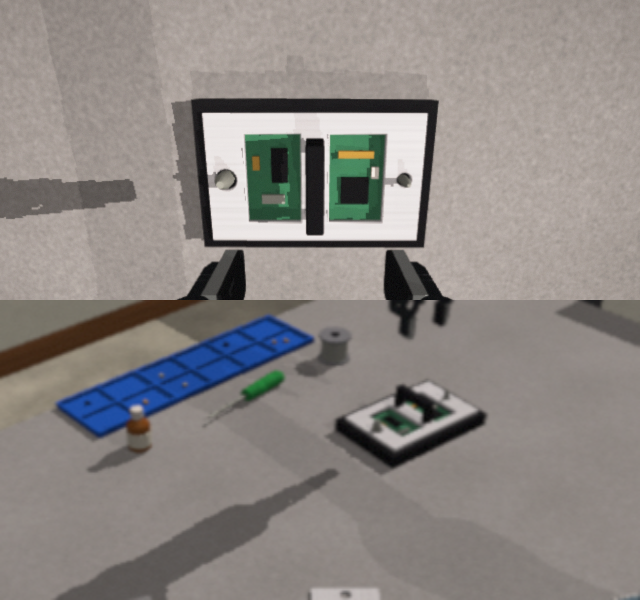

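The plate's corners, about (202,113) to (423,241), match the flush prediction. Both pins are through, the bystanders are in place, and the gripper is clear.

```bash
python3 -c "
from bench import *
print(sign_off())"
```

```text
the job is handed in; nothing more can be done
None
```

The largest hold-down plate is on the fixture with both pins through the correct holes, flush in the last camera check, released, and handed in at about 27 s of the 45 s allowed. The first grasp slipped without moving the plate. The solder spool, bottle and screwdriver were not touched.

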